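# Count along the sorter rail and push the tub into the third gap

### The job

With the fingers shut, run a fingertip along the top of the sorter's back rail to count the gaps, starting at the end with the tall knobbed post: touch the rail behind the first gap, then the second, then the third, and touch it no further along. Then push the loose white tub end-on along the table into that third gap (filled gaps count too) until it sits square and fully home against the back panel. Only touch and push: do not lift, tip or carry the tub, and leave the filed tubs, the cup and the jar where they are.

Things in the scene. Friction and masses are not known exactly. Their poses are not given: they have to be found in the camera images.
- rack: Fixed dark steel sorter: 7 upright dividers 6 mm thick, 45 mm high, 66 mm apart along its y, so 6 gaps 60 mm wide, centred at y = -165, -99, -33, 33, 99, 165 mm on the bare table. Origin on the table, mid-row. Dividers run from x = -35 mm (open ends, facing the robot) to +30 mm, where a panel 6 mm thick, 50 mm high closes the back. x points to the panel, within 0.1 rad of the robot's x.
- rail: Rigid aluminium flat bar along the top of the back panel, 402 mm long (y), 16 mm wide, 12 mm high. Origin at the middle of its underside, 50 mm above the table: its top is 62 mm above the table. It stands at rack x = 33 mm and overhangs the panel by 5 mm on the gap side.
- tall_post: Fixed dark post, 14 mm square, with a round knob 32 mm across (top 90 mm above the table) at one end of the rail, rack x = 33 mm and y = +215 or -215 mm: which end changes. Gaps are counted from here: along the rail the middles of the first, second and third gap lie 50, 116 and 182 mm from its axis. Origin on its axis at the table.
- low_post: Fixed dark post, 14 mm square, 62 mm high (level with the rail, no knob), at the other end of the rail (rack x = 33 mm). Origin on its axis at the table.
- tub: Loose lidded white tub on the table between robot and rack: 80 mm long (its x), 50 wide (y), 42 high, 0.2 to 0.45 kg; origin at the centre of its underside. Slides with ordinary friction. Starts turned up to 0.4 rad from the robot's x. Fully home in a gap its origin is at rack x = -10 mm, 15 mm of it stick out of the open end, and it has 5 mm of play each side.
- filed_tub_a: A like tub (80 x 50 x 42 mm), loose, already fully home in an end gap, at about rack y = -165 mm. Origin at the centre of its underside. Leave alone.
- filed_tub_b: A like tub, loose, already fully home in the gap at about rack y = +99 mm. Origin at the centre of its underside. Leave alone.
- cup: Loose steel cup, 68 mm across, 90 mm high, standing to the left (+y) of the work; origin at the centre of its underside. Leave alone.
- jar: Loose jar with a black cap, 60 mm across, 95 mm high, standing to the right (-y) of the work; origin at the centre of its underside. Leave alone.
Things that resemble listed ones, but are neither listed nor needed, are in the scene too. Leave any orange or pink look-alike of the tub alone.

How it is judged:
On the way, in this order (a step that is already met when the one before it is completed fails the run):
1. the fingertip touches the rail behind the first gap from the tall post (TCP within 26 mm of the middle of that gap, for 0.1 s) (contact force between the fingers and rail above 0.3 N and horizontal distance between the grasp point and tall_post between 0.024 and 0.076 m), for 0.1 s.
2. the fingertip touches the rail behind the second gap from the tall post (TCP within 26 mm of the middle of that gap, for 0.1 s) (contact force between the fingers and rail above 0.3 N and horizontal distance between the grasp point and tall_post between 0.09 and 0.142 m), for 0.1 s.
3. the fingertip touches the rail behind the third gap from the tall post (TCP within 26 mm of the middle of that gap, for 0.1 s) (contact force between the fingers and rail above 0.3 N and horizontal distance between the grasp point and tall_post between 0.156 and 0.208 m), for 0.1 s.
4. the tub is fully home in the third gap (x of tub in the frame of rack between -0.016 and -0.004 m and angle between the x axis of tub and the x axis of rack, either way round below 0.2 rad and height (world z) of tub below 0.006 m and angle between tub's own z axis and vertical below 0.1 rad and ((y of tall_post in the frame of rack above 0 m and y of tub in the frame of rack between 0.018 and 0.048 m) or (y of tall_post in the frame of rack below 0 m and y of tub in the frame of rack between -0.048 and -0.018 m))), for 0.2 s.
At the end, for the whole second after the job is handed in: The tub stands flat and at rest in the third gap from the tall post, within 6 mm of fully home against the back panel and 0.2 rad of square; filed tubs, cup and jar are within 15 mm of where they were (all of step 4 and linear speed of tub below 0.01 m/s and distance of each of filed_tub_a, filed_tub_b, cup, jar from where it was at the start of the episode below 0.015 m); the robot touches nothing.
It fails at once if the tub is lifted or carried (its underside more than 20 mm up) (height (world z) of tub above 0.02 m).
It fails at once if the tub is tipped by more than 0.4 rad (angle between tub's own z axis and vertical above 0.4 rad).
It fails at once if the fingers touch the rail well beyond the third gap (TCP more than 235 mm from the tall post) (contact force between the fingers and rail above 0.5 N and horizontal distance between the grasp point and tall_post above 0.235 m).
It fails at once if a filed tub, the cup or the jar is moved more than 15 mm (distance of any of filed_tub_a, filed_tub_b, cup, jar from where it was at the start of the episode above 0.015 m).
It also fails if it takes over 72 s, if anything falls off the work surface, if the arm or the gripper's body presses on something with over 40 N, if the wrist force passes 120 N, or if a joint passes its speed limit or range.

### The arm

A 6-joint arm with a two-finger parallel gripper is mounted at the origin on the work surface. World frame = base frame: x ahead of the robot, y to its left, z up, the work surface at z = 0. Lengths are in m, angles in rad, forces in N, time in s.
With the tool pointing down it reaches from about 0.35 to 0.775 m from the base axis. Payload 5.5 kg.
Tool frame: the origin (TCP) lies between the finger pads, 19 mm behind the fingertips; this is the grasp point; z points along the fingers, y is the line along which they close (so a half turn about z gives the same grasp; the last joint's range is limited). The gripper opens to 85 mm and grips with 20 to 120 N. Pads are 22 mm wide; open, the fingers measure 114 mm over their backs; the gripper's body (76 mm by 85 mm) begins 54 mm behind the grasp point. The pads swing forward as they close: fully open they stand 13 mm farther back than shut.
Start: joints at [1.196, 0.313, 0.046, 1.304, 0, 1.431], TCP at [0.134, 0.559, 0.25] pointing down, gripper open.
Joint ranges: [-2.76, 2.76], [-0.86, 1.69], [-1.03, 1.26], [-2.2, 2.34], [-1.47, 1.5], [-3.14, 3.14]. Speed limits (rad/s): [2.57, 2.57, 3.14, 3.14, 3.14, 3.14].

### API

Orientations are given as a unit quaternion [w, x, y, z].
In Python, from workcell import env gives the robot as it stands.
- The arm moves only by the tool carry_out, never from a script. Its argument "increments" is a list that holds one entry, the list of rows, each a list of 6 numbers: the shift along the tool's x, y, z each as a share of 50 cm, from -1 to 1, then the turn, a rotation vector about the tool's x, y, z each as a share of 2 pi rad, from -1 to 1. In form: [[[x, y, z, ax, ay, az], ...]]. A call has 1 to 5 rows; each row is the pose to reach, as a shift and turn from the pose commanded when the call began, along the tool's axes at that moment, turning the shorter way round; what a row does not reach only later rows make up. A row lasts 1/8 s, in which the tool goes at most 62.5 mm and 10.7 degrees, less where a joint would pass 70% of its speed; a pose out of reach is approached as far as the arm can. A call with a number of a shift or a turn outside -1 to 1 is refused whole. A call with a gripper value outside its range is refused whole. "jaw" is the closure, from 0 (fully open) to 1 (shut), set as the call begins (left out, the last holds). The fingers move at their own pace and stop on an object; "squeeze" is the grip in N (left out, the last holds). Time passes only in rows, so rows that repeat a pose let the fingers close. It gives the time, the measured TCP pose, the force, the opening and the grip force at its end, in the units of the state.
- env.get_state(): the state, without advancing time (a new reading comes with each control period).
- env.read_camera(name): name is "scene" or "top" or "wrist"; returns a dict with "frame" (384x512x3 uint8, blue, green, red), "z_map" (384x512 float32, m along the optical axis (not along the pixel's ray), 0 where there is no reading), "intrinsics" (3x3 intrinsics, pixels), "k1" (the pictures are not rectified: a ray, as slopes to the right and down, at radius r is drawn at 1 + k1 r^2 times it, then the intrinsics apply), "R" (3x3) and "t" (3): a world point X has camera coordinates R X + t; the wrist camera has in their place "T_tool_cam" (4x4, takes a point from camera to tool coordinates, whose origin is the TCP and whose axes are the flange's). Camera axes: x right, y down, z forward; pixel columns grow to the right and rows downward; lengths in m; the calibration is good to about 2 mm. A picture is of the moment at which its call begins: read the wrist's pose just before it.
- env.hand_in(): hands the job in; it is judged then, once.
Trained networks look in the newest picture that a camera, given by its name, has taken for a name from the list of things; names that differ only in an ending like _2 or _b are one class to them, and where a whole thing is asked for, a point or a joint stands for the part that bears it (a point fixed in the world has none). Each returns a list of dicts, best first, with "score" (0 to 1); they miss things now and then, are a little off and sometimes report something else, mostly with a low value. They report only what shows in the picture. A call takes as long as a camera call. They do not tell look-alikes from the thing itself.
- env.find_in(camera, name): "position" ([x, y, z] in m, in world coordinates, good to about 4 mm: the middle of the surface that is visible of it).
The state is a dict: "clock": time; "joint_pos": joint angles; "qvel": joint speeds; "tau": joint torques, N m; "tcp_pos": TCP position; "orientation": TCP orientation; "wrist_force": force on the tool from outside, world axes, zero at the start; "ft_torque": the same for the moment, N m; "finger_gap": finger opening in m; "grip_force": force on a finger pad.
Only numpy, scipy, OpenCV 4.12 (cv2) and the standard library are available. Lean on these libraries where they do the work, as an engineer would, in place of code of your own. Each camera call takes 0.05 s, during which the arm holds its last target. There are 200 camera calls.

## Working session

There is one attempt and no reset: what is moved stays moved. The work goes in short steps, Python scripts to look and compute and a tool call to move; the robot and the scene stay as the last step left them, time stands still between calls to the robot, and variables do not carry over. Pictures are saved under pics/ and viewed, at most 10 in all, crops included, and the job is handed in when it is done.

Besides the shell and the picture viewer there is one more tool, called after "Emit:" as name(argument=value, ...), one argument or row to a line, values as JSON. carry_out: Moves the arm, as the interface text tells. Its arguments: {"type":"object","properties":{"increments":{"type":"array","items":{"type":"array","items":{"type":"array","items":{"type":"number","minimum":-1,"maximum":1}}}},"jaw":{"type":"number"},"squeeze":{"type":"number"}},"required":["increments"]}

```bash
mkdir -p pics; cat > h.py <<'E'
import numpy as np, cv2
from workcell import env
def world(c):
    K=c['intrinsics'];z=c['z_map'];h,w=z.shape
    u,v=np.meshgrid(np.arange(w),np.arange(h))
    p=cv2.undistortPoints(np.stack([u,v],-1).reshape(-1,1,2).astype(float),K,np.array([c['k1'],0,0,0,0.])).reshape(h,w,2)
    P=np.dstack([p[...,0]*z,p[...,1]*z,z])
    return (P-c['t'])@c['R']
E
python3 - <<'E'
from h import *
s=env.get_state();print({k:np.round(v,3) for k,v in s.items()})
ims=[]
for n in("top","scene"):
    c=env.read_camera(n);W=world(c);np.savez(f'{n}.npz',W=W,f=c['frame'],z=c['z_map']);cv2.imwrite(f'pics/{n}0.png',c['frame'])
    for o in("rack","rail","tall_post","low_post","tub","cup","jar"):
        print(n,o,[(np.round(d['position'],3).tolist(),round(d['score'],2)) for d in env.find_in(n,o)])
E
```

```text
{'clock': np.float64(0.0), 'joint_pos': array([ 1.196,  0.314,  0.045,  1.304, -0.   ,  1.431]), 'qvel': array([-0.   ,  0.001,  0.   ,  0.001, -0.   ,  0.   ]), 'tau': array([ 2.0000e-03, -4.8062e+01,  2.9853e+01,  1.9000e-02, -0.0000e+00,
       -0.0000e+00]), 'tcp_pos': array([0.134, 0.559, 0.249]), 'orientation': array([-0.   ,  0.117,  0.993, -0.001]), 'wrist_force': array([0.041, 1.077, 0.624]), 'ft_torque': array([ 0.013, -0.025,  0.001]), 'grip_force': np.float64(0.0), 'finger_gap': np.float64(0.085)}
top rack []
top rail [([0.65, 0.017, 0.061], 0.93)]
top tall_post []
top low_post [([0.632, 0.225, 0.047], 0.67)]
top tub [([0.459, 0.098, 0.037], 0.95), ([0.373, -0.187, 0.044], 0.85), ([0.476, -0.098, 0.046], 0.74), ([0.338, 0.048, 0.043], 0.59)]
top cup [([0.412, 0.346, 0.055], 0.69)]
top jar [([0.469, -0.287, 0.093], 0.85)]
scene rack [([0.648, 0.006, 0.043], 0.86), ([0.499, -0.297, 0.072], 0.4)]
scene rail []
scene tall_post [([0.665, -0.201, 0.082], 0.89), ([0.416, 0.331, 0.062], 0.7)]
scene low_post [([0.644, 0.226, 0.038], 0.68)]
scene tub [([0.39, -0.193, 0.044], 0.97), ([0.337, -0.344, 0.044], 0.8), ([0.355, 0.046, 0.04], 0.77), ([0.476, 0.091, 0.039], 0.74)]
scene cup [([0.418, 0.33, 0.061], 0.78)]
scene jar [([0.495, -0.295, 0.074], 0.91)]
```

View pics/top0.png

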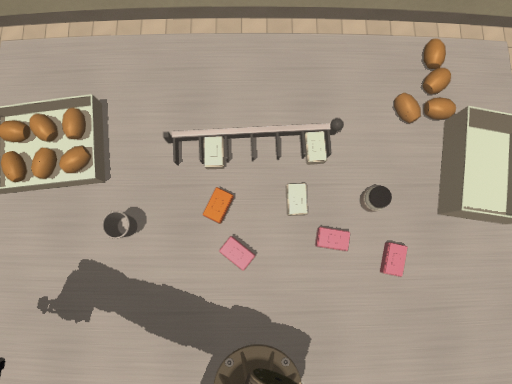

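View pics/scene0.png

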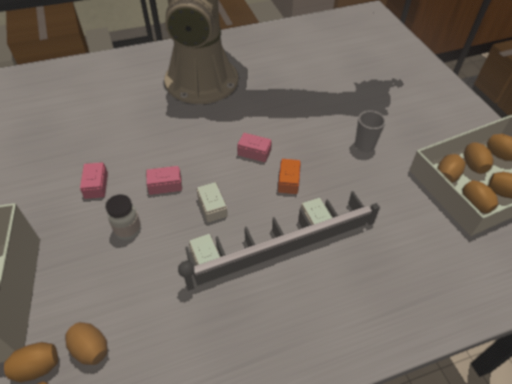

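The top view has the tall knobbed post at the right, about (337,125), which is the -y end. The loose white tub is at (297,199), filed tubs are at (214,152) and (316,147), and the orange and red ones are look-alikes. So the third gap is at rack y = -33 mm. Next I measure the rail, knob and tub from the depth maps.

```bash
python3 - <<'E'
from h import *
for n in("top","scene"):
    d=np.load(n+'.npz');W=d['W'];f=d['f'].astype(int);z=W[...,2];x=W[...,0];y=W[...,1]
    ok=d['z']>0
    m=ok&(z>.055)&(z<.068)&(x>.58)&(x<.72)&(abs(y)<.26)
    P=W[m];
    (vx,vy,cx,cy)=cv2.fitLine(P[:,:2].astype(np.float32),cv2.DIST_HUBER,0,.01,.01).ravel()
    t=(P[:,:2]-[cx,cy])@[vx,vy]
    print(n,'rail',len(P),np.median(P[:,2]),'c',cx,cy,'ang',np.arctan(-vx/vy),'ends',np.percentile(t,[0,1,99,100]),vx,vy)
    m=ok&(z>.072)&(z<.1)&(x>.58)&(x<.74)&(y<-.15)&(y>-.26);K=W[m]
    print('knob',len(K),K.min(0),K.max(0),K[K[:,2]>.083].mean(0))
    m=ok&(z>.034)&(z<.052)&(x>.40)&(x<.545)&(y>-.16)&(y<-.04);T=W[m]
    print('tub',len(T),T.mean(0),np.median(T[:,2]),cv2.minAreaRect((T[:,:2]*1000).astype(np.float32)))
    for nm,b in(('a',(.57,.66,-.2,-.12)),('b',(.54,.64,.06,.14))):
        m=ok&(z>.034)&(z<.047)&(x>b[0])&(x<b[1])&(y>b[2])&(y<b[3])&(f.min(2)>110);F=W[m]
        print(nm,len(F),F.mean(0),cv2.minAreaRect((F[:,:2]*1000).astype(np.float32)))
E
```

```text
top rail 1121 0.06215464445058249 c 0.64827377 0.023207754 ang 0.049238756 ends [-0.21440757 -0.20988796  0.20365027  0.20904431] 0.049218863 -0.998788
knob 126 [ 0.64466755 -0.21476361  0.0736351 ] [ 0.67319131 -0.18364739  0.09154127] [ 0.65918687 -0.19866569  0.08697353]
tub 565 [ 0.47579529 -0.09979474  0.04190691] 0.042146608670274005 ((453.4219055175781, -107.18435668945312), (132.6321258544922, 66.4997787475586), 19.186973571777344)
a 548 [ 0.61114434 -0.14922863  0.0421412 ] ((612.2097778320312, -150.40106201171875), (77.34517669677734, 49.2328987121582), 3.6364009380340576)
b 544 [0.59863866 0.11058035 0.04242707] ((599.5142211914062, 111.06739044189453), (77.7547378540039, 48.7934684753418), 0.8312854170799255)
scene rail 1614 0.06306468615012487 c 0.64940286 -0.007841454 ang 0.053198412 ends [-0.24347374 -0.23781239  0.17486152  0.19899111] 0.053173322 -0.9985853
knob 214 [ 0.64310596 -0.2158014   0.07305077] [ 0.67310949 -0.18483985  0.09265485] [ 0.65971974 -0.20067091  0.08776351]
tub 617 [ 0.47931768 -0.10316182  0.042547  ] 0.043057413107715825 ((454.86956787109375, -109.56378936767578), (132.41412353515625, 62.98430252075195), 18.003393173217773)
a 585 [ 0.60466576 -0.15384519  0.04339826] ((604.031982421875, -152.69656372070312), (64.09928894042969, 48.27399826049805), 3.8202016353607178)
b 456 [0.59206093 0.10841979 0.04384456] ((591.6103515625, 109.44456481933594), (64.27072143554688, 46.68848419189453), 0.2314700484275818)
```

```bash
cat >> h.py <<'E'
from scipy.spatial.transform import Rotation as Ro
TH=0.050; EX=np.array([np.cos(TH),np.sin(TH),0]); EY=np.array([-np.sin(TH),np.cos(TH),0])
POST=np.array([.6595,-.1995,0]); O=POST+.215*EY-.033*EX
def to(p,yaw=TH):
    "row in tool axes to reach world p, tool down with x = -rack x (turned by yaw)"
    s=env.get_state();q=s['orientation'];R=Ro.from_quat([*q[1:],q[0]])
    G=Ro.from_euler('z',yaw)*Ro.from_matrix(np.diag([-1.,1,-1]))
    r=np.r_[R.inv().apply(np.array(p)-s['tcp_pos'])/.5,(R.inv()*G).as_rotvec()/(2*np.pi)]
    print(np.round(r,4).tolist())
def rk(x,y,z): return O+x*EX+y*EY+[0,0,z]
E
python3 - <<'E'
from h import *
for n in("top","scene"):
    d=np.load(n+'.npz');W=d['W'];f=d['f'].astype(int);z=W[...,2]
    m=(d['z']>0)&(z>.03)&(z<.052)&(abs(W[...,0]-.478)<.06)&(abs(W[...,1]+.1)<.05)&(f.min(2)>110);T=W[m]
    print(n,len(T),cv2.minAreaRect((T[:,:2]*1000).astype(np.float32)), T.mean(0))
print(O,rk(-.01,-.033,0))
to(rk(.033,-.165,.15))
E
```

```text
top 577 ((477.41094970703125, -100.02151489257812), (78.97116088867188, 47.501319885253906), 1.2899314165115356) [ 0.47616366 -0.09920207  0.04161991]
scene 567 ((475.0042419433594, -100.90653991699219), (79.96342468261719, 48.90302658081055), 2.0628349781036377) [ 0.47770911 -0.10204205  0.04301998]
[0.61579572 0.01358199 0.        ] [ 0.60745753 -0.01987656  0.        ]
[-1.3475, -1.1354, 0.1999, 0.0, 0.0, -0.0453]
```

Emit:
carry_out(
  increments=[
    [[-0.47, -0.4, 0, 0, 0, -0.0453], [-0.47, -0.4, 0, 0, 0, -0.0453], [-0.47, -0.4, 0, 0, 0, -0.0453], [-0.47, -0.4, 0, 0, 0, -0.0453], [-0.47, -0.4, 0, 0, 0, -0.0453]],
  ],
  jaw=1,
  squeeze=20,
)

```text
clock: 1.42
tcp_pos: [0.3168, 0.3085, 0.2503]
orientation: [0.001, -0.025, 1.0, 0.0]
wrist_force: [0.5, 0.6, 0.0]
finger_gap: 0.0002
grip_force: 0.0
```

```bash
python3 -c "
from h import *
to(rk(.033,-.165,.15))"
```

```text
[-0.6335, -0.9491, 0.2007, 0.0001, 0.0002, 0.0]
```

Emit:
carry_out(
  increments=[
    [[-0.36, -0.54, 0.08, 0, 0, 0], [-0.36, -0.54, 0.08, 0, 0, 0], [-0.36, -0.54, 0.08, 0, 0, 0], [-0.36, -0.54, 0.08, 0, 0, 0], [-0.36, -0.54, 0.08, 0, 0, 0]],
  ],
)

```text
clock: 2.05
tcp_pos: [0.5016, 0.059, 0.2118]
orientation: [0.001, -0.025, 1.0, 0.0]
wrist_force: [0.6, 1.0, 0.5]
finger_gap: 0.0001
grip_force: 0.0
```

```bash
python3 -c "
from h import *
to(rk(.033,-.165,.11))"
```

```text
[-0.2894, -0.4321, 0.2039, 0.0, 0.0002, -0.0001]
```

Emit:
carry_out(
  increments=[
    [[-0.29, -0.432, 0.1, 0, 0, 0], [-0.29, -0.432, 0.1, 0, 0, 0], [-0.29, -0.432, 0.15, 0, 0, 0], [-0.29, -0.432, 0.204, 0, 0, 0], [-0.29, -0.432, 0.204, 0, 0, 0]],
  ],
)

```text
clock: 2.68
tcp_pos: [0.6565, -0.15, 0.1072]
orientation: [-0.001, -0.024, 1.0, 0.0]
wrist_force: [0.1, -0.1, 0.4]
finger_gap: -0.0
grip_force: 0.0
```

```bash
python3 -c "
from h import *
print(env.get_state()['tcp_pos'],env.get_state()['wrist_force']);to(rk(.033,-.165,.081))"
```

```text
[ 0.65653713 -0.14996767  0.10721222] [ 0.14439605 -0.05315699  0.36441473]
[-0.001, 0.0007, 0.0524, 0.0001, -0.0002, -0.0004]
```

Emit:
carry_out(
  increments=[
    [[0, 0, 0.04, 0, 0, 0], [0, 0, 0.05, 0, 0, 0], [0, 0, 0.054, 0, 0, 0], [0, 0, 0.056, 0, 0, 0], [0, 0, 0.056, 0, 0, 0]],
  ],
)

```text
clock: 3.3
tcp_pos: [0.6565, -0.1474, 0.0828]
orientation: [0.001, -0.025, 1.0, -0.0]
wrist_force: [0.4, -0.1, -0.2]
finger_gap: -0.0002
grip_force: 0.0
```

Emit:
carry_out(
  increments=[
    [[0, 0, 0.002, 0, 0, 0], [0, 0, 0.004, 0, 0, 0], [0, 0, 0.004, 0, 0, 0]],
  ],
)

```text
clock: 3.68
tcp_pos: [0.6564, -0.1475, 0.0808]
orientation: [0.001, -0.025, 1.0, -0.0]
wrist_force: [-1.4, 0.3, 5.3]
finger_gap: 0.0001
grip_force: 2.6
```

Emit:
carry_out(
  increments=[
    [[0, 0, 0.001, 0, 0, 0], [0, 0.03, 0.001, 0, 0, 0], [0, 0.06, 0.001, 0, 0, 0], [0, 0.09, 0.001, 0, 0, 0], [0, 0.13, 0.001, 0, 0, 0]],
  ],
)

```text
clock: 4.3
tcp_pos: [0.6542, -0.084, 0.0808]
orientation: [0.002, -0.024, 1.0, -0.001]
wrist_force: [0.3, -4.7, 5.1]
finger_gap: -0.0002
grip_force: 2.7
```

Emit:
carry_out(
  increments=[
    [[0, 0, 0, 0, 0, 0], [0, 0, 0.001, 0, 0, 0], [0, 0, 0.001, 0, 0, 0]],
  ],
)

```text
clock: 4.68
tcp_pos: [0.6539, -0.0813, 0.0808]
orientation: [0.002, -0.026, 1.0, 0.001]
wrist_force: [-0.7, 4.9, 9.5]
finger_gap: -0.0004
grip_force: 4.7
```

Emit:
carry_out(
  increments=[
    [[0, 0.03, 0, 0, 0, 0], [0, 0.06, 0, 0, 0, 0], [0, 0.09, 0, 0, 0, 0], [0, 0.126, 0, 0, 0, 0], [0, 0.126, 0, 0, 0, 0]],
  ],
)

```text
clock: 5.3
tcp_pos: [0.6513, -0.0189, 0.0808]
orientation: [0.002, -0.026, 1.0, -0.0]
wrist_force: [0.6, 1.5, 8.4]
finger_gap: -0.0002
grip_force: 4.0
```

Emit:
carry_out(
  increments=[
    [[0, 0, 0, 0, 0, 0], [0, 0, 0, 0, 0, 0]],
  ],
)

```text
clock: 5.55
tcp_pos: [0.6513, -0.0189, 0.0808]
orientation: [0.002, -0.025, 1.0, 0.001]
wrist_force: [0.2, 3.2, 8.0]
finger_gap: 0.0002
grip_force: 4.1
```

Emit:
carry_out(
  increments=[
    [[0, 0, -0.03, 0, 0, 0], [0, 0, -0.1, 0, 0, 0], [0.2, 0, -0.16, 0, 0, 0], [0.3, 0, -0.16, 0, 0, 0], [0.3, 0, -0.16, 0, 0, 0]],
  ],
  jaw=0.7,
)

```text
clock: 6.18
tcp_pos: [0.4966, -0.0271, 0.1596]
orientation: [-0.001, -0.025, 1.0, 0.0]
wrist_force: [0.0, 0.2, -0.1]
finger_gap: 0.0253
grip_force: 0.0
```

```bash
python3 -c "
from h import *
s=env.get_state();print(s['joint_pos'],s['tcp_pos'],s['finger_gap'])
to(rk(-.144,-.162,.13),TH-np.pi/2);to(rk(-.144,-.162,.13),TH+np.pi/2)"
```

```text
[-2.15862965e-01  2.13253095e-01 -3.15043062e-01  1.04377577e+00
 -2.59078673e-04 -2.65333199e-01] [ 0.49662185 -0.0270729   0.15956138] 0.02528489500911369
[0.0457, -0.2547, 0.0592, -0.0002, -0.0002, 0.2499]
[0.0457, -0.2547, 0.0592, 0.0002, -0.0002, -0.2501]
```

Emit:
carry_out(
  increments=[
    [[0.046, -0.255, 0, 0, 0, 0.14], [0.046, -0.255, 0, 0, 0, 0.14], [0.046, -0.255, 0, 0, 0, 0.14], [0.046, -0.255, 0, 0, 0, 0.14], [0.046, -0.255, 0, 0, 0, 0.14]],
  ],
)

```text
clock: 6.8
tcp_pos: [0.483, -0.1563, 0.1593]
orientation: [0.0, 0.406, 0.914, -0.0]
wrist_force: [0.3, 0.1, 0.1]
finger_gap: 0.0255
grip_force: 0.0
```

```bash
python3 -c "
from h import *
to(rk(-.144,-.164,.07),TH-np.pi/2)"
```

```text
[0.0022, -0.0057, 0.1785, -0.0, 0.0, 0.109]
```

Emit:
carry_out(
  increments=[
    [[0.002, -0.006, 0, 0, 0, 0.109], [0.002, -0.006, 0.05, 0, 0, 0.109], [0.002, -0.006, 0.1, 0, 0, 0.109], [0.002, -0.006, 0.17, 0, 0, 0.109], [0.002, -0.006, 0.17, 0, 0, 0.109]],
  ],
)

```text
clock: 7.42
tcp_pos: [0.4783, -0.156, 0.072]
orientation: [-0.003, 0.687, 0.727, -0.001]
wrist_force: [-0.0, -0.5, -0.3]
finger_gap: 0.026
grip_force: 0.0
```

```bash
python3 - <<'E'
from h import *
to(rk(-.144,-.164,.031),TH-np.pi/2);to(rk(-.144,-.145,.031),TH-np.pi/2)
c=env.read_camera("top");cv2.imwrite('pics/top1.png',cv2.resize(c['frame'][90:290,180:420],None,fx=3,fy=3))
E
```

```text
[-0.0032, 0.004, 0.082, -0.0008, -0.0004, 0.0012]
[0.0348, 0.0043, 0.0821, -0.0008, -0.0004, 0.0012]
```

View pics/top1.png

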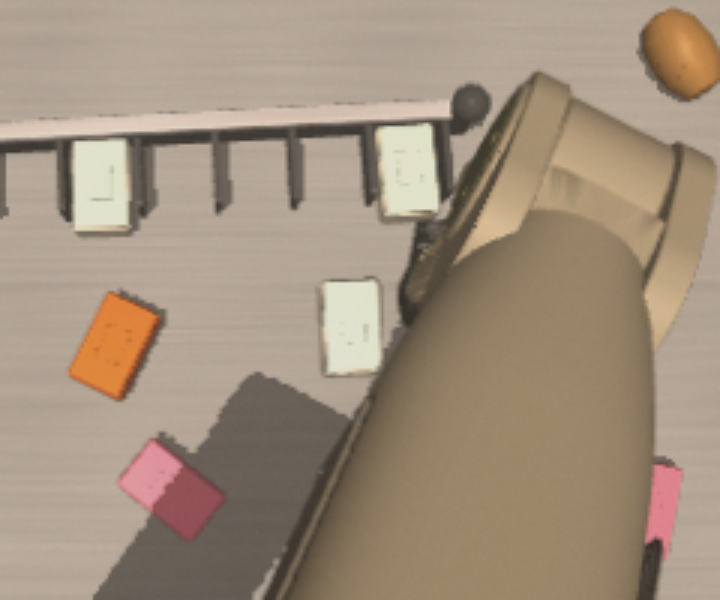

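The tub at about (350,327) in this crop is clear and the gripper stands to its right. Next I lower and push left.

Emit:
carry_out(
  increments=[
    [[-0.003, 0.004, 0.05, 0, 0, 0.001], [-0.003, 0.004, 0.08, 0, 0, 0.001], [-0.003, 0.004, 0.082, 0, 0, 0.001], [0.01, 0.004, 0.082, 0, 0, 0.001], [0.03, 0.004, 0.082, 0, 0, 0.001]],
  ],
)

```text
clock: 8.1
tcp_pos: [0.482, -0.1417, 0.0336]
orientation: [0.001, 0.689, 0.724, 0.0]
wrist_force: [-0.6, 0.1, -0.4]
finger_gap: 0.0259
grip_force: 0.0
```

```bash
python3 - <<'E'
from h import *
print(env.get_state()['tcp_pos'])
to(rk(-.144,-.069,.031),TH-np.pi/2)
E
```

```text
[ 0.48203707 -0.14171124  0.0335603 ]
[0.1588, -0.0054, 0.005, 0.0002, 0.0001, -0.0001]
```

Push slowly (about 8 mm per row).

Emit:
carry_out(
  increments=[
    [[0.015, -0.001, 0, 0, 0, 0], [0.03, -0.002, 0, 0, 0, 0], [0.045, -0.003, 0, 0, 0, 0], [0.06, -0.004, 0, 0, 0, 0], [0.075, -0.005, 0, 0, 0, 0]],
  ],
)

```text
clock: 8.72
tcp_pos: [0.4773, -0.1043, 0.0329]
orientation: [0.0, 0.689, 0.724, 0.0]
wrist_force: [1.0, -3.5, 2.6]
finger_gap: 0.0255
grip_force: 1.9
```

Emit:
carry_out(
  increments=[
    [[0.015, 0, 0, 0, 0, 0], [0.03, 0, 0, 0, 0, 0], [0.045, 0, 0, 0, 0, 0], [0.06, 0, 0, 0, 0, 0], [0.06, 0, 0, 0, 0, 0]],
  ],
)

```text
clock: 9.35
tcp_pos: [0.475, -0.0732, 0.0323]
orientation: [-0.001, 0.689, 0.725, 0.0]
wrist_force: [-0.3, 0.3, 0.0]
finger_gap: 0.0255
grip_force: 0.0
```

```bash
cat >> h.py <<'E'
def tub(n="top"):
    c=env.read_camera(n);W=world(c);f=c['frame'].astype(int);z=W[...,2]
    L=(W-O);X=L@EX;Y=L@EY
    m=(c['z_map']>0)&(z>.034)&(z<.048)&(X>-.23)&(X<.03)&(abs(Y+.05)<.09)&(f.min(2)>70)&(np.ptp(f,axis=2)<60)
    k,lab,st,_=cv2.connectedComponentsWithStats(m.astype(np.uint8));m=lab==1+np.argmax(st[1:,4])
    p=np.c_[X[m],Y[m]]*1000
    print(n,m.sum(),cv2.minAreaRect(p.astype(np.float32)),p.mean(0));return c
E
python3 - <<'E'
from h import *
print(env.get_state()['tcp_pos']);to(rk(-.144,-.069,.031),TH-np.pi/2)
c=tub();tub("scene");cv2.imwrite('pics/top2.png',cv2.resize(c['frame'][90:290,180:420],None,fx=3,fy=3))
E
```

```text
[ 0.47495272 -0.07319781  0.03232202]
[0.0213, 0.002, 0.0027, -0.0002, -0.0004, 0.0002]
top 73 ((-125.44598388671875, -27.263195037841797), (20.18561553955078, 35.50377655029297), 87.94540405273438) [-121.12117129  -26.20360684]
scene 394 ((-148.79151916503906, -43.41475296020508), (47.35719299316406, 80.99655151367188), 89.84174346923828) [-139.17851039  -37.74069811]
```

View pics/top2.png

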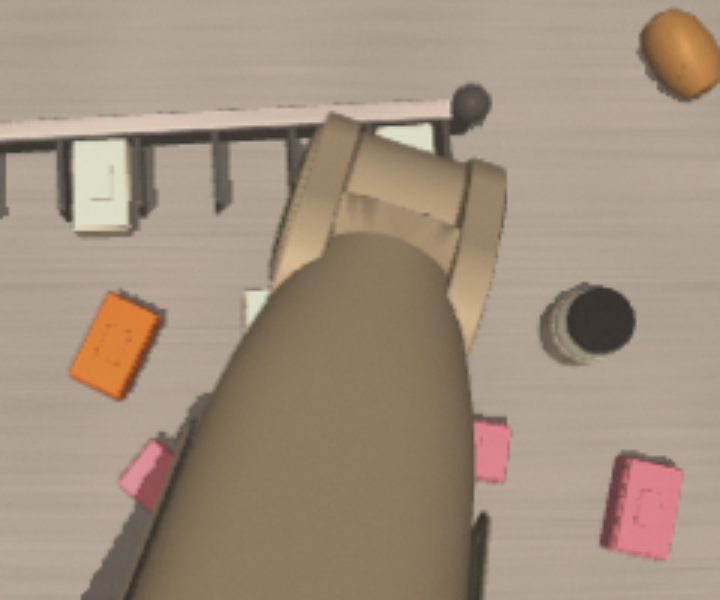

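The tub shows at the arm's left edge, around (257,305). The scene camera puts it square at rack y = -43 mm, so it needs 10 mm more to the left. Then I back off and lift.

Emit:
carry_out(
  increments=[
    [[0.008, 0.001, 0, 0, 0, 0], [0.016, 0.002, 0, 0, 0, 0], [0.021, 0.002, 0, 0, 0, 0], [0.021, 0.002, 0, 0, 0, 0]],
  ],
)

```text
clock: 9.95
tcp_pos: [0.4761, -0.0636, 0.0327]
orientation: [-0.0, 0.689, 0.725, 0.0]
wrist_force: [-0.7, -0.6, -0.2]
finger_gap: 0.0257
grip_force: 0.0
```

Emit:
carry_out(
  increments=[
    [[-0.03, 0, 0, 0, 0, 0], [-0.06, 0, -0.06, 0, 0, 0], [-0.1, 0, -0.16, 0, 0, 0], [-0.15, 0, -0.26, 0, 0, -0.02], [-0.15, 0, -0.26, 0, 0, -0.04]],
  ],
)

```text
clock: 10.58
tcp_pos: [0.483, -0.1428, 0.1674]
orientation: [0.005, 0.592, 0.806, 0.001]
wrist_force: [-0.1, 0.7, 0.2]
finger_gap: 0.0257
grip_force: 0.0
```

```bash
python3 - <<'E'
from h import *
print(env.get_state()['tcp_pos']);to(rk(-.225,-.033,.14),TH)
tub();tub("scene")
E
```

```text
[ 0.48298302 -0.14278879  0.16743799]
[0.2683, -0.1058, 0.0524, 0.0003, 0.0016, -0.2098]
top 585 ((-145.9764404296875, -32.86981201171875), (78.74114227294922, 49.54252624511719), 0.37516090273857117) [-146.55384905  -32.64571745]
scene 582 ((-146.072509765625, -34.24725341796875), (48.58430862426758, 81.09160614013672), 89.10981750488281) [-143.20037402  -35.36250918]
```

Emit:
carry_out(
  increments=[
    [[0.14, -0.05, 0, 0, 0, -0.14], [0.2, -0.08, 0, 0, 0, -0.14], [0.268, -0.106, 0, 0, 0.001, -0.14], [0.268, -0.106, 0, 0, 0.001, -0.14], [0.268, -0.106, 0, 0, 0.001, -0.14]],
  ],
)

```text
clock: 11.3
tcp_pos: [0.3886, -0.0262, 0.1621]
orientation: [-0.003, 0.192, 0.981, 0.002]
wrist_force: [0.6, -0.6, 0.1]
finger_gap: 0.026
grip_force: 0.0
```

```bash
python3 - <<'E'
from h import *
print(env.get_state()['tcp_pos']);to(rk(-.222,-.0335,.06),TH)
E
```

```text
[ 0.38856845 -0.02624001  0.16210896]
[-0.0183, -0.0039, 0.2041, 0.0007, -0.001, -0.0695]
```

Emit:
carry_out(
  increments=[
    [[-0.018, -0.004, 0, 0, 0, -0.0695], [-0.018, -0.004, 0.05, 0, 0, -0.0695], [-0.018, -0.004, 0.12, 0, 0, -0.0695], [-0.018, -0.004, 0.2, 0, 0, -0.0695], [-0.018, -0.004, 0.2, 0, 0, -0.0695]],
  ],
)

```text
clock: 11.92
tcp_pos: [0.3933, -0.0307, 0.0601]
orientation: [-0.006, -0.022, 1.0, 0.004]
wrist_force: [-0.1, -0.6, 0.8]
finger_gap: 0.0258
grip_force: 0.0
```

```bash
python3 - <<'E'
from h import *
print(env.get_state()['tcp_pos'],env.get_state()['orientation']);to(rk(-.222,-.0335,.032),TH)
E
```

```text
[ 0.39327717 -0.03071133  0.06008028] [-0.00567607 -0.02237387  0.99972731  0.00353427]
[-0.0055, -0.0012, 0.0561, 0.0012, -0.0018, -0.0008]
```

Emit:
carry_out(
  increments=[
    [[0, -0.001, 0.03, 0.001, -0.002, -0.001], [0, -0.001, 0.054, 0.001, -0.002, -0.001], [-0.01, -0.001, 0.054, 0.001, -0.002, -0.001], [-0.025, -0.001, 0.054, 0.001, -0.002, -0.001], [-0.04, -0.001, 0.054, 0.001, -0.002, -0.001]],
  ],
)

```text
clock: 12.55
tcp_pos: [0.418, -0.0312, 0.0363]
orientation: [0.005, -0.026, 1.0, -0.001]
wrist_force: [0.4, 0.4, -0.2]
finger_gap: 0.0257
grip_force: 0.0
```

Emit:
carry_out(
  increments=[
    [[-0.016, 0, 0, 0, 0, 0], [-0.032, 0, 0, 0, 0, 0], [-0.048, 0, 0, 0, 0, 0], [-0.064, 0, 0, 0, 0, 0], [-0.08, 0, 0, 0, 0, 0]],
  ],
)

```text
clock: 13.18
tcp_pos: [0.4572, -0.0288, 0.0358]
orientation: [0.004, -0.026, 1.0, -0.001]
wrist_force: [-1.3, 0.0, -1.6]
finger_gap: 0.0258
grip_force: 0.8
```

```bash
python3 - <<'E'
from h import *
print(env.get_state()['tcp_pos']);to(rk(-.061,-.033,.032),TH)
tub();c=tub("scene");cv2.imwrite('pics/sc3.png',c['frame'])
E
```

```text
[ 0.45720789 -0.02883902  0.03583341]
[-0.199, 0.0023, 0.0094, -0.0002, 0.0014, 0.0005]
top 33 ((7.129401206970215, -134.4107208251953), (42.39552688598633, 10.228200912475586), 3.2728965282440186) [   6.86259881 -132.26928057]
scene 632 ((-111.3004379272461, -32.956581115722656), (88.31246185302734, 49.97498321533203), 0.16114351153373718) [-105.22515569  -34.72427637]
```

View pics/sc3.png

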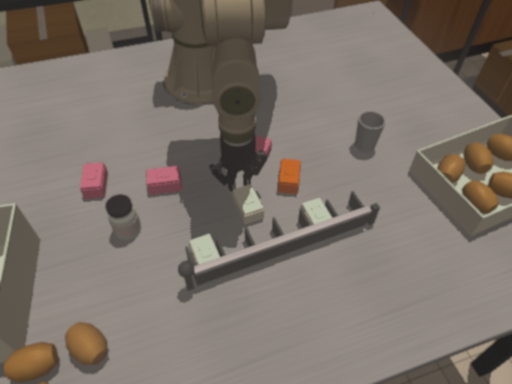

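The tub, about (251,205), is square and in line with the third gap between the dividers at (250,238) and (278,228). I keep pushing.

Emit:
carry_out(
  increments=[
    [[-0.016, 0, 0.002, 0, 0, 0], [-0.032, 0, 0.004, 0, 0, 0], [-0.048, 0.001, 0.004, 0, 0, 0], [-0.064, 0.001, 0.004, 0, 0, 0], [-0.08, 0.001, 0.004, 0, 0, 0]],
  ],
)

```text
clock: 13.9
tcp_pos: [0.4972, -0.0262, 0.0342]
orientation: [0.004, -0.027, 1.0, -0.001]
wrist_force: [-1.1, 0.2, -0.8]
finger_gap: 0.0256
grip_force: 0.8
```

Emit:
carry_out(
  increments=[
    [[-0.016, 0, 0, 0, 0, 0], [-0.032, 0, 0, 0, 0, 0], [-0.048, 0.001, 0, 0, 0, 0], [-0.064, 0.001, 0, 0, 0, 0], [-0.08, 0.001, 0, 0, 0, 0]],
  ],
)

```text
clock: 14.52
tcp_pos: [0.5369, -0.0236, 0.0346]
orientation: [0.004, -0.026, 1.0, -0.001]
wrist_force: [-1.7, -0.8, -1.0]
finger_gap: 0.0253
grip_force: 0.7
```

```bash
python3 - <<'E'
from h import *
print(env.get_state()['tcp_pos'],env.get_state()['wrist_force']);to(rk(-.061,-.033,.032),TH)
tub("scene")
E
```

```text
[ 0.53687184 -0.023596    0.0346319 ] [-1.73389978 -0.77077869 -1.04600217]
[-0.0393, 0.0003, 0.0056, -0.0002, 0.0014, 0.0005]
scene 703 ((-34.15156173706055, -30.794397354125977), (84.4545669555664, 52.72172164916992), 0.6559617519378662) [-28.3419034  -33.68952957]
```

Emit:
carry_out(
  increments=[
    [[-0.01, 0, 0, 0, 0, 0], [-0.02, 0, 0, 0, 0, 0], [-0.028, 0, 0, 0, 0, 0], [-0.034, 0, 0, 0, 0, 0], [-0.036, 0, 0, 0, 0, 0]],
  ],
)

```text
clock: 15.2
tcp_pos: [0.5545, -0.0227, 0.0348]
orientation: [0.004, -0.027, 1.0, -0.001]
wrist_force: [-3.1, -0.3, 1.8]
finger_gap: 0.0257
grip_force: 1.6
```

Emit:
carry_out(
  increments=[
    [[-0.002, 0, 0, 0, 0, 0], [-0.004, 0, 0, 0, 0, 0], [-0.004, 0, 0, 0, 0, 0]],
  ],
)

```text
clock: 15.58
tcp_pos: [0.5554, -0.0226, 0.0348]
orientation: [0.003, -0.026, 1.0, -0.001]
wrist_force: [-5.1, -0.4, 4.0]
finger_gap: 0.0255
grip_force: 2.7
```

Emit:
carry_out(
  increments=[
    [[-0.003, 0, 0, 0, 0, 0], [-0.005, 0, 0, 0, 0, 0], [-0.005, 0, 0, 0, 0, 0]],
  ],
)

```text
clock: 15.95
tcp_pos: [0.5554, -0.0225, 0.0346]
orientation: [0.001, -0.026, 1.0, -0.001]
wrist_force: [-11.4, -1.6, 8.6]
finger_gap: 0.0258
grip_force: 5.8
```

The tub has stopped against the panel: force is up to 11 N with no further travel. I back off and lift.

Emit:
carry_out(
  increments=[
    [[0.02, 0, 0, 0, 0, 0], [0.08, 0, 0, 0, 0, 0], [0.15, 0, -0.1, 0, 0, 0], [0.2, 0, -0.2, 0, 0, 0], [0.2, 0, -0.3, 0, 0, 0]],
  ],
)

```text
clock: 16.58
tcp_pos: [0.4563, -0.0274, 0.1856]
orientation: [0.005, -0.026, 1.0, -0.001]
wrist_force: [1.9, 0.2, -0.7]
finger_gap: 0.0256
grip_force: 0.0
```

```bash
python3 - <<'E'
from h import *
print(env.get_state()['tcp_pos'])
tub("top");c=tub("scene");cv2.imwrite('pics/sc4.png',c['frame'])
E
```

```text
[ 0.45630074 -0.02741683  0.18559779]Traceback (most recent call last):
  File "<stdin>", line 3, in <module>
  File "h.py", line 23, in tub
    k,lab,st,_=cv2.connectedComponentsWithStats(m.astype(np.uint8));m=lab==1+np.argmax(st[1:,4])
                                                                             ~~~~~~~~~^^^^^^^^^^
    return _wrapfunc(a, 'argmax', axis=axis, out=out, **kwds)
    return bound(*args, **kwds)
ValueError: attempt to get argmax of an empty sequence
```

The arm hides the tub from the top camera, so I move it aside and check from there.

Emit:
carry_out(
  increments=[
    [[0.1, 0.5, -0.1, 0, 0, 0], [0.1, 0.5, -0.1, 0, 0, 0], [0.1, 0.5, -0.1, 0, 0, 0], [0.1, 0.5, -0.1, 0, 0, 0], [0.1, 0.5, -0.1, 0, 0, 0]],
  ],
)

```text
clock: 17.25
tcp_pos: [0.394, 0.223, 0.2343]
orientation: [0.006, -0.029, 1.0, 0.0]
wrist_force: [-0.3, -0.7, 0.1]
finger_gap: 0.0257
grip_force: 0.0
```

```bash
python3 - <<'E'
from h import *
c=env.read_camera("top");cv2.imwrite('pics/top4.png',cv2.resize(c['frame'][90:290,180:420],None,fx=3,fy=3))
W=world(c);f=c['frame'].astype(int);z=W[...,2];X=(W-O)@EX;Y=(W-O)@EY
for y in(-.165,-.033,.099):
    m=(z>.034)&(z<.047)&(abs(Y-y)<.0285)&(X>-.08)&(X<.028)&(f.min(2)>100);p=np.c_[X[m],Y[m]]*1000
    print(m.sum(),cv2.minAreaRect(p.astype(np.float32)))
E
```

```text
549 ((-12.602153778076172, -163.03106689453125), (77.90098571777344, 49.569725036621094), 2.2536699771881104)
539 ((-10.90359115600586, -30.288311004638672), (77.2844009399414, 48.237918853759766), 0.6343338489532471)
551 ((-11.133565902709961, 97.90496063232422), (49.160640716552734, 77.9492416381836), 88.1276626586914)
```

View pics/top4.png

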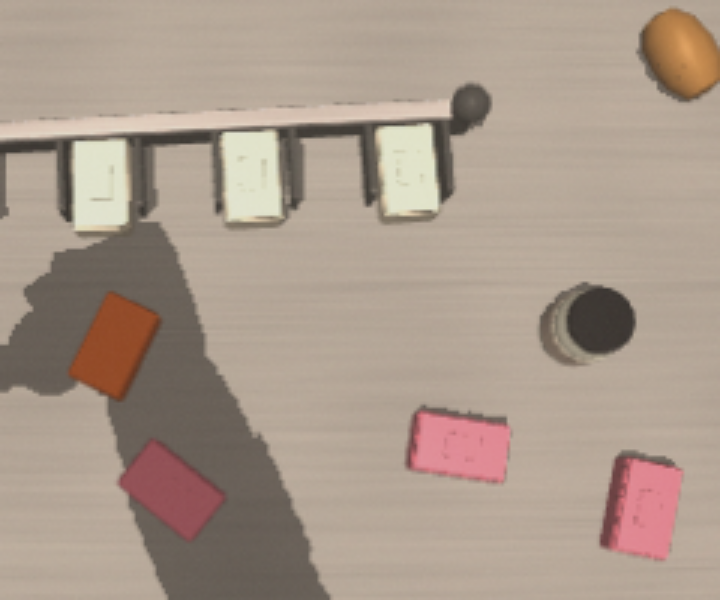

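The tub, at (252,175) in the crop, is home and square in the third gap (rack x about -11 mm, like the filed ones), and the filed tubs, at (100,185) and (407,170), are undisturbed. The arm is clear of everything, so I hand in.

```bash
python3 -c "
from workcell import env
print(env.hand_in())"
```

```text
the job is handed in; nothing more can be done
None
```

I touched the rail behind gaps 1, 2 and 3 in order, then pushed the white tub square and fully home into the third gap; the job is handed in, but the hand-in gave no verdict.

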